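# Rotate the battery packs between charger, work light and radio

### The arm

A 6-joint arm with a two-finger parallel gripper is mounted at the origin on the work surface. World frame = base frame: x ahead of the robot, y to its left, z up, the work surface at z = 0. Lengths are in mm, angles in degrees, forces in N, time in s.
With the tool pointing down it reaches from about 350 to 925 mm from the base axis. Payload 6.4 kg.
Tool frame: the origin (TCP) lies between the finger pads; the fingertips stand 8 mm ahead of it and the grasp point (between the pads) lies 11 mm behind it; z points along the fingers, x is the direction in which the jaws open and shut, and the axes are right-handed (so a half turn about z gives the same grasp; the last joint's range is limited). The gripper opens to 94 mm and grips with 3 to 60 N. Pads are 16 mm wide; open, the fingers measure 119 mm over their backs; the gripper's body (75 mm by 177 mm) begins 78 mm behind the grasp point.
Start: joints at [-73.688, 14.043, 89.255, -0, 76.702, -9.975], TCP at [287.873, -582.789, 213.455] pointing down, gripper open.
Joint ranges: [-179.41, 179.41], [-58.25, 129.5], [7.25, 145.43], [-54.29, 234.29], [11.92, 165.04], [-157.13, 157.13]. Speed limits (degrees/s): [147.25, 147.25, 180, 180, 180, 180].

### API

Orientations are given as [roll, pitch, yaw] about the fixed x, y, z axes, in that order (R = Rz(yaw) Ry(pitch) Rx(roll)).
In Python, from station import sensors, vision, job gives the robot as it stands. The module is installed in compiled form; this text tells all that it offers.
- The arm moves only by the tool apply_moves, never from a script. Its arguments are lists of equal length, an entry for each row: "jaw": the closure in counts, from 0 (fully open) to 255 (shut); "translation": the shift along the tool's x, y, z in cm, a list of three; "rotation": the turn, a rotation vector about the tool's x, y, z in degrees, a list of three. A call has 1 to 5 rows; each row is the pose to reach, as a shift and turn from the pose commanded when the call began, along the tool's axes at that moment; what a row does not reach only later rows make up. A row lasts 1/12 s, in which the tool goes at most 41.7 mm and 7.16 degrees, less where a joint would pass 70% of its speed; a pose out of reach is approached as far as the arm can. A call with a gripper value outside its range is refused whole. The fingers move at their own pace and stop on an object; the grip force is fixed at half the most. Time passes only in rows, so rows that repeat a pose let the fingers close. It gives the time, the measured TCP pose, the force and the opening at its end, in the units of the state.
- sensors.get_state(): the state, without advancing time (a new reading comes with each control period).
- vision.snapshot(name): name is "scene" or "top" or "wrist"; returns the picture (384x512x3 uint8, red, green, blue); there is no depth.
- vision.camera_model(name): a dict with "camera_matrix" (3x3 intrinsics, pixels), "R" (3x3) and "t" (3): a world point X has camera coordinates R X + t. Camera axes: x right, y down, z forward; pixel columns grow to the right and rows downward; lengths in mm; the calibration is good to about 2 mm. A picture is of the moment at which its call begins: read the wrist's pose just before it. camera_model takes no time and is no camera call; for the wrist camera it gives the pose at the moment of the call.
- job.job_done(): hands the job in, once; it reports no verdict.
The state is a dict: "t": time; "joint_positions": joint angles; "qvel": joint speeds; "effort": joint torques, N m; "tcp_pos": TCP position; "ee_rot": TCP orientation; "force": force on the tool from outside, world axes, zero at the start; "wrist_torque": the same for the moment, N m; "finger_gap": opening from 0.0 (shut) to 1.0 (fully open).
Only numpy, scipy, OpenCV 4.12 (cv2) and the standard library are available. Lean on these libraries where they do the work, as an engineer would, in place of code of your own. Each camera call takes 0.05 s, during which the arm holds its last target.

### The job

Rotate the three battery packs: the full one (four green bars), now on the charger, goes into the work light, the half-full one (two amber bars) goes from the work light into the radio, and the flat one (one red bar) goes from the radio onto the charger. Each must end fully down in its bay; the green rubber mat is free if you need to park one on the way. Set the packs down without dropping them, keep them upright, and leave the jar, the tape roll and the spanner where they are.

Things in the scene. Friction and masses are not known exactly. Their poses are not given: they have to be found in the camera images.
- pack_full: battery pack, grey block 100 (x) x 56 (y) x 58 (z) mm, black skirt, yellow tabs on the ends; gauge on top: all four bars lit green. 0.3 to 0.6 kg. Origin: centre of the underside, z up, x lengthwise. Plain upright sides: grip across the 56 mm from above. Fits a bay either way round. Starts in the charger's bay
- pack_half: battery pack, grey block 100 (x) x 56 (y) x 58 (z) mm, black skirt, yellow tabs on the ends; gauge on top: two bars amber, two dark. 0.3 to 0.6 kg. Origin: centre of the underside, z up, x lengthwise. Plain upright sides: grip across the 56 mm from above. Fits a bay either way round. Starts in the work light's bay
- pack_flat: battery pack, grey block 100 (x) x 56 (y) x 58 (z) mm, black skirt, yellow tabs on the ends; gauge on top: one bar red, three dark. 0.3 to 0.6 kg. Origin: centre of the underside, z up, x lengthwise. Plain upright sides: grip across the 56 mm from above. Fits a bay either way round. Starts in the radio's bay
- charger: Charger: low black case 170 (x) x 112 (y) mm, yellow strip, mains lead; nothing above the bay walls. Origin: centre of its underside, at bench level, right under the middle of its battery bay; x along the bay, y across, z up. Bay floor 26 mm above the origin, 108 x 64 mm; its walls, 14 mm high, slope out to 120 x 76 mm, so a pack let down slides to the middle and sits on the floor. Fixed; yaw within 0.35 rad
- work_light: Work light: yellow base 150 (x) x 112 (y) mm; black LED panel 108 mm wide on the far (+x) side, 68 to 128 mm from the bay's middle, top 107 mm above the bench. Origin: centre of its underside, at bench level, right under the middle of its battery bay; x along the bay, y across, z up. Bay floor 36 mm above the origin, 108 x 64 mm; its walls, 14 mm high, slope out to 120 x 76 mm, so a pack let down slides to the middle and sits on the floor. Fixed; yaw within 0.35 rad
- radio: Site radio: blue box 158 x 158 x 66 mm, black corners, speakers on the far side; two 11 mm knobs on top at +y. Origin: centre of its underside, at bench level, right under the middle of its battery bay; x along the bay, y across, z up. Bay floor 64 mm above the origin, 108 x 64 mm; its walls, 14 mm high, slope out to 120 x 76 mm, so a pack let down slides to the middle and sits on the floor. Fixed; yaw within 0.35 rad
- mat: green ribbed rubber mat 170 (x) x 130 (y) x 3 mm, fixed flat on the bench, empty at the start. Origin: centre of its underside (bench level); its top is 3 mm higher
- screw_jar: bystander: glass jar with a red lid, 68 mm across, 85 mm high, loose. Origin: centre of the underside
- tape_roll: bystander: roll of grey tape lying flat, 104 mm outside, 76 mm inside, 48 mm high, loose. Origin: centre of the underside
- spanner: bystander: steel spanner lying flat, about 200 mm long, loose. x runs along it

How it is judged:
By the outcome, as a careful person would: the job done as asked, in the order asked, and still so for the second after the job is handed in, with the robot touching nothing.
It also fails if it takes over 102 s, if anything falls off the work surface, if the arm or the gripper's body presses on something with over 40 N, if the wrist force passes 120 N, or if a joint passes its speed limit or range.

## Working session

There is one attempt and no reset: what is moved stays moved. The work goes in short steps, Python scripts to look and compute and a tool call to move; the robot and the scene stay as the last step left them, time stands still between calls to the robot, and variables do not carry over. Pictures are saved under pics/ and viewed, and the job is handed in when it is done.

Besides the shell and the picture viewer there is one more tool, called as name(argument=value, ...) on one line, values as JSON. apply_moves: Moves the arm, as the interface text tells. Its arguments: {"type":"object","properties":{"jaw":{"type":"array"},"translation":{"type":"array"},"rotation":{"type":"array"}},"required":["jaw","translation","rotation"]}

```bash
mkdir -p pics
python3 - <<'E'
from station import sensors, vision
import cv2
print(sensors.get_state())
for n in ("scene","top","wrist"):
    m=vision.camera_model(n); print(n,m)
    cv2.imwrite(f"pics/{n}0.png",vision.snapshot(n)[:,:,::-1])
E
```

```text
{'t': 0.0, 'joint_positions': array([-7.36867953e+01,  1.40830512e+01,  8.93244083e+01, -6.80962328e-04,
        7.67021483e+01, -9.97737827e+00]), 'qvel': array([0.12134791, 0.06065279, 0.01369997, 0.08353101, 0.0268903 ,
       0.00894581]), 'effort': array([-1.63756795e-03, -4.15827262e+01, -3.14611173e+01,  6.84818253e-02,
        3.31554003e-02, -1.26973746e-04]), 'tcp_pos': array([ 287.71303989, -582.20032048,  212.36199475]), 'ee_rot': array([-1.79981662e+02,  1.08064911e-01, -6.37092425e+01]), 'force': array([-0.15648701,  0.76100734, -0.00292968]), 'wrist_torque': array([-0.01959985,  0.00604227,  0.02982032]), 'finger_gap': 0.9979294778211886}
scene {'camera_matrix': array([[394.05234235,   0.        , 257.15883905],
       [  0.        , 394.05234235, 191.22529189],
       [  0.        ,   0.        ,   1.        ]]), 'R': array([[ 0.37834423,  0.925554  , -0.01433286],
       [ 0.74421386, -0.31335143, -0.58987847],
       [-0.5504556 ,  0.21251041, -0.80736482]]), 't': array([-218.26124033, -415.44826959, 1361.96308532])}
top {'camera_matrix': array([[415.54269799,   0.        , 255.07839916],
       [  0.        , 415.54269799, 193.03332061],
       [  0.        ,   0.        ,   1.        ]]), 'R': array([[-0.02195886, -0.99963608,  0.015669  ],
       [-0.9833115 ,  0.01876377, -0.18095968],
       [ 0.18059982, -0.01938118, -0.98336569]]), 't': array([9.35157643e-01, 6.22532545e+02, 1.14533476e+03])}
wrist {'camera_matrix': array([[345.65690299,   0.        , 254.78676748],
       [  0.        , 345.65690299, 196.47937201],
       [  0.        ,   0.        ,   1.        ]]), 'R': array([[ 0.44304609, -0.89649542, -0.00247407],
       [-0.86930046, -0.43027774,  0.24326481],
       [-0.21915033, -0.10562681, -0.96995676]]), 't': array([-648.43585763,  -26.37790675,  390.44612022])}
```

View pics/scene0.png

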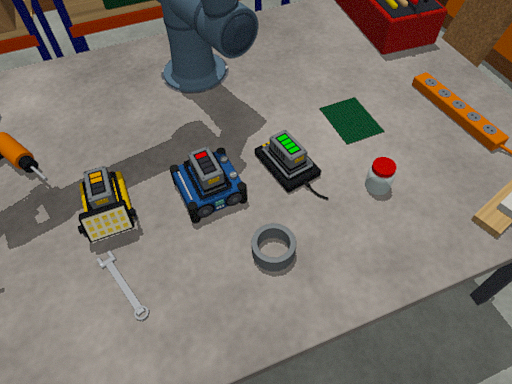

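View pics/top0.png

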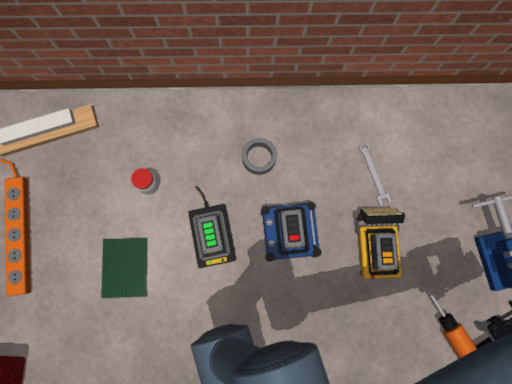

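View pics/wrist0.png

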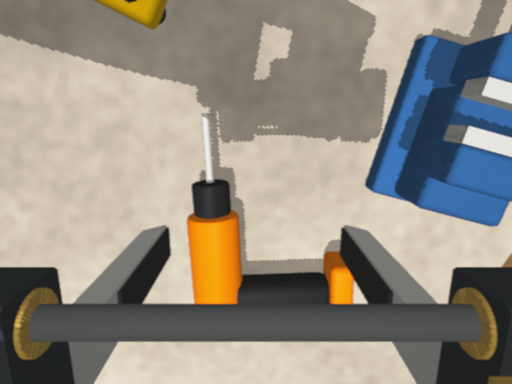

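Run:
```python
import cv2,numpy as np
t=cv2.imread("pics/top0.png"); s=cv2.imread("pics/scene0.png")
def up(im,r0,r1,c0,c1,k): return cv2.resize(im[r0:r1,c0:c1],None,fx=k,fy=k,interpolation=cv2.INTER_CUBIC)
cv2.imwrite("pics/t1.png",up(t,190,290,180,420,3.3))
cv2.imwrite("pics/s1.png",up(s,120,250,70,330,3))
```

```text
(no output)
```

View pics/t1.png

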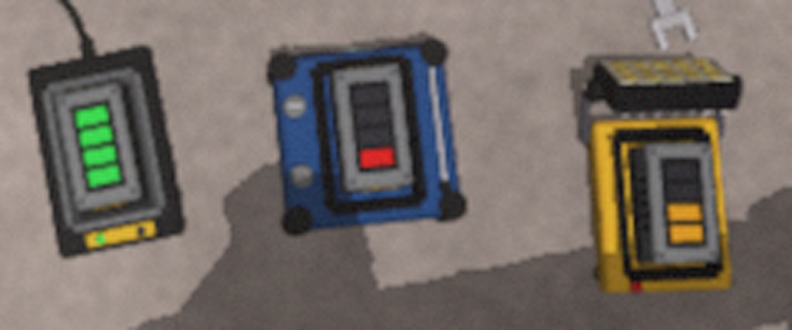

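View pics/s1.png

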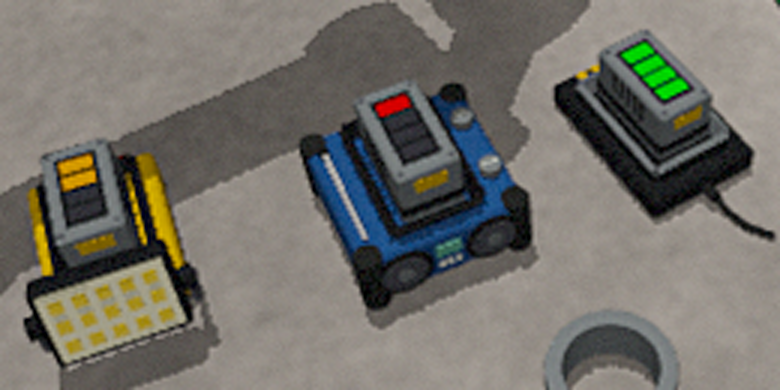

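```bash
cat > h.py <<'E'
import numpy as np, cv2
from station import sensors, vision
def P(m): return np.array(m["camera_matrix"])@np.c_[m["R"],m["t"]]
def tri(m1,p1,m2,p2):
    X=cv2.triangulatePoints(P(m1),P(m2),np.array(p1,float).reshape(2,1),np.array(p2,float).reshape(2,1)); return (X[:3]/X[3]).ravel()
def atz(m,p,z):
    K,R,t=map(np.array,(m["camera_matrix"],m["R"],m["t"])); d=R.T@np.linalg.solve(K,[p[0],p[1],1]); c=-R.T@t
    return c+d*(z-c[2])/d[2]
def proj(m,X):
    q=P(m)@np.r_[X,1]; return q[:2]/q[2]
def go(x,y,z,yaw):
    "shift in tool axes (cm) and yaw turn (deg, tool z) to reach target, tool down"
    s=sensors.get_state(); from scipy.spatial.transform import Rotation as Ro
    R=Ro.from_euler('xyz',s["ee_rot"],degrees=True)
    T=Ro.from_euler('xyz',[180,0,yaw],degrees=True)
    print("tcp",s["tcp_pos"].round(1),s["ee_rot"].round(1),"shift cm",(R.inv().apply(np.array([x,y,z])-s["tcp_pos"])/10).round(2),"rot",np.degrees((R.inv()*T).as_rotvec()).round(1))
E
python3 - <<'E'
from h import *
a,b=vision.camera_model("top"),vision.camera_model("scene")
T=lambda u,v:(180+u/3.3,190+v/3.3); S=lambda u,v:(70+u/3,120+v/3)
for n,p,q,zt in (("full",(97,147),(656,70),84),("flat",(373,127),(407,135),122),("half",(682,203),(83,188),94)):
    X=tri(a,T(*p),b,S(*q)); print(n,X.round(1),atz(a,T(*p),zt).round(1),atz(b,S(*q),zt).round(1))
# edges for yaw in top
for n,p,q,zt in (("full",(76,108),(90,188),84),("flat",(333,70),(345,192),122),("flatR",(398,63),(412,185),122),("half",(637,145),(645,267),94),("halfR",(715,140),(720,262),94),("chg",(30,70),(62,257),26),("chgR",(150,48),(185,233),26)):
    d=atz(a,T(*p),zt)-atz(a,T(*q),zt); print(n,np.degrees(np.arctan2(d[1],d[0])).round(1),np.linalg.norm(d).round(0))
for c in ((103,238),(147,237),(147,297),(101,297)): print("mat",atz(a,c,3).round(0))
for c in ((142,179),): print("jar",atz(a,c,85).round(0))
E
```

```text
full [503.7 119.5  82.4] [502.9 117.8  84. ] [505.5 120.5  84. ]
flat [ 512.9 -110.5  110.4] [ 511.4 -110.7  122. ] [ 523.2 -110.6  122. ]
half [ 445.8 -368.9   89.6] [ 445.5 -368.7   94. ] [ 450.3 -366.7   94. ]
full 9.9 68.0
flat 3.7 100.0
flatR 4.1 100.0
half -0.4 100.0
halfR -2.4 101.0
chg 9.9 167.0
chgR 10.0 166.0
mat [506. 438.   3.]
mat [506. 309.   3.]
mat [334. 305.   3.]
mat [337. 437.   3.]
jar [664. 308.  85.]
```

Run:
```python
from h import *
m=vision.camera_model("wrist"); c=-m["R"].T@m["t"]; print(c)
from scipy.spatial.transform import Rotation as Ro
s=sensors.get_state(); print(Ro.from_euler('xyz',s["ee_rot"],degrees=True).inv().apply(c-s["tcp_pos"]))
go(400,-360,290,-91)
```

```text
[ 349.93401175 -551.46483783  383.66628507]
[  -0.4080107   -69.48791571 -171.00591816]
tcp [ 287.7 -582.4  212.6] [-1.80e+02  1.00e-01 -6.37e+01] shift cm [-14.98 -19.91  -7.71] rot [ 0.   0.1 27.3]
```

apply_moves(jaw=[0, 0, 0, 0, 0], translation=[[-3, -4, -3], [-6, -8, -6], [-9, -12, -7.7], [-12, -16, -7.7], [-15, -19.9, -7.7]], rotation=[[0, 0, 6], [0, 0, 12], [0, 0, 18], [0, 0, 24], [0, 0, 27.3]])

```text
t: 0.57
tcp_pos: [375.1, -410.3, 286.6]
ee_rot: [-179.9, -0.1, -91.3]
force: [0.7, -0.2, 0.6]
finger_gap: 1.0
```

apply_moves(jaw=[0, 0], translation=[[0, 0, 0], [0, 0, 0]], rotation=[[0, 0, 0], [0, 0, 0]])

```text
t: 0.73
tcp_pos: [375.2, -409.9, 285.3]
ee_rot: [-180.0, -0.1, -90.8]
force: [0.0, -0.4, -0.8]
finger_gap: 1.0
```

Run:
```python
from h import *
import pickle
m=vision.camera_model("wrist"); im=vision.snapshot("wrist"); pickle.dump((m,im),open("w1.pkl","wb"))
cv2.imwrite("pics/w1.png",im[:,:,::-1]); go(430,-110,340,-86)
```

```text
tcp [ 374.5 -411.   284.8] [180.   -0.  -90.9] shift cm [-30.18  -5.06  -5.53] rot [ 0.  -0.  -4.9]
```

View pics/w1.png

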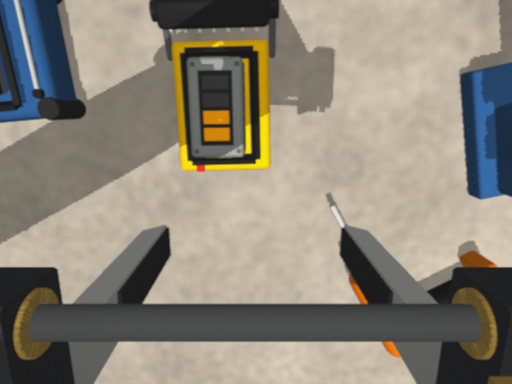

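Run:
```python
from h import *
import pickle
m,im=pickle.load(open("w1.pkl","rb"))
q=cv2.resize(im[0:200,140:320,::-1],None,fx=4,fy=3,interpolation=cv2.INTER_CUBIC); q=cv2.resize(im[0:190,140:320,::-1],None,fx=3.15,fy=3.15,interpolation=cv2.INTER_CUBIC); cv2.imwrite("pics/w1z.png",q)
for z in (94,89): print(atz(m,(216,107),z))
go(400,-110,290,-86)
```

```text
[ 447.76155444 -371.63541042   94.        ]
[ 447.80598179 -371.0970176    89.        ]
tcp [ 374.5 -411.   284.8] [180.   -0.  -90.9] shift cm [-30.13  -2.07  -0.53] rot [ 0.  -0.  -4.9]
```

apply_moves(jaw=[0, 0, 0, 0, 0], translation=[[-4, 0, 0], [-8, -0.5, 0], [-12, -1, 0], [-16, -1.5, 0], [-20, -2, 0]], rotation=[[0, 0, -1], [0, 0, -2], [0, 0, -3], [0, 0, -4], [0, 0, -5]])

```text
t: 1.2
tcp_pos: [397.3, -211.4, 284.2]
ee_rot: [180.0, 0.0, -86.1]
force: [0.5, 0.1, 1.0]
finger_gap: 1.0
```

View pics/w1z.png

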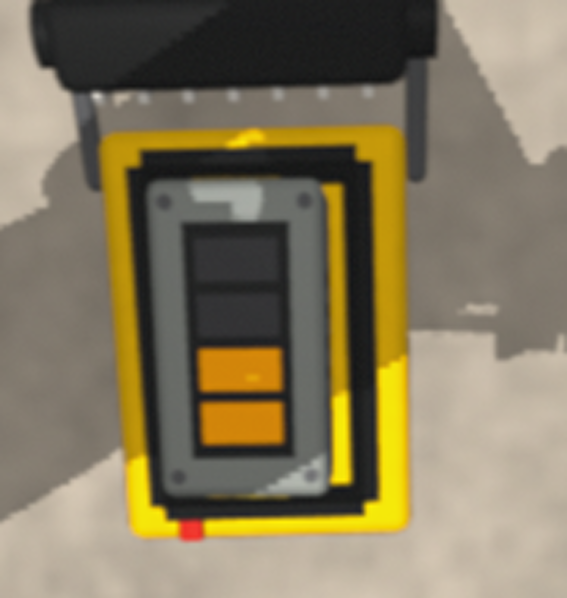

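Run:
```python
from h import *
import pickle
m=vision.camera_model("wrist"); im=vision.snapshot("wrist"); pickle.dump((m,im),open("w2.pkl","wb"))
cv2.imwrite("pics/w2.png",cv2.resize(im[0:260,:,::-1],None,fx=1.56,fy=1.56,interpolation=cv2.INTER_CUBIC)); go(400,10,290,-80)
```

```text
tcp [ 398.2 -205.9  284.3] [-180.     0.2  -85.8] shift cm [-21.52  -1.78  -0.48] rot [-0.   0.2 -5.8]
```

View pics/w2.png

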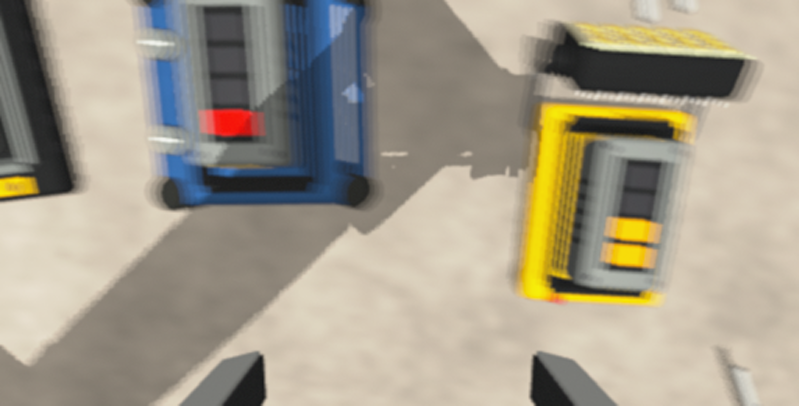

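apply_moves(jaw=[0, 0, 0, 0, 0], translation=[[-4, 0, 0], [-8, 0, 0], [-12, 0, 0], [-16, 0.5, 0], [-20, 1, 0]], rotation=[[0, 0, 0], [0, 0, 0], [0, 0, 0], [0, 0, 0], [0, 0, 0]])

```text
t: 1.67
tcp_pos: [373.6, -12.5, 284.5]
ee_rot: [180.0, 0.0, -86.2]
force: [1.5, -0.5, 0.1]
finger_gap: 0.999
```

Run:
```python
from h import *
import pickle
m=vision.camera_model("wrist"); im=vision.snapshot("wrist"); pickle.dump((m,im),open("w3.pkl","wb"))
cv2.imwrite("pics/w3.png",cv2.resize(im[0:260,:,::-1],None,fx=1.56,fy=1.56,interpolation=cv2.INTER_CUBIC)); go(400,10,290,-80)
```

```text
tcp [372.5  -6.8 284.7] [180.    0.2 -85.7] shift cm [-1.48 -2.86 -0.53] rot [ 0.   0.2 -5.7]
```

View pics/w3.png

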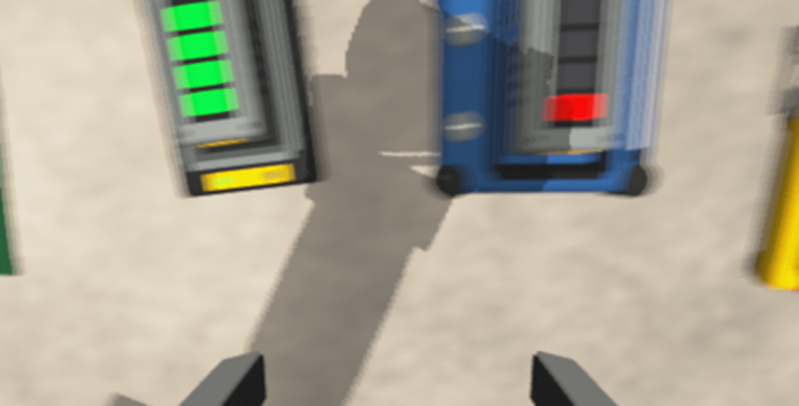

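apply_moves(jaw=[0, 0, 0, 0, 0], translation=[[0, -4, 0], [0, -8, 0], [0, -9, 0], [0, -9, 0], [0, -9, 0]], rotation=[[0, 0, 0], [0, 0, 0], [0, 0, 0], [0, 0, 0], [0, 0, 0]])

```text
t: 2.13
tcp_pos: [463.8, -7.6, 284.0]
ee_rot: [179.9, 0.0, -86.1]
force: [0.1, 0.2, -0.2]
finger_gap: 1.002
```

Run:
```python
from h import *
import pickle
m=vision.camera_model("wrist"); im=vision.snapshot("wrist"); pickle.dump((m,im),open("w4.pkl","wb"))
cv2.imwrite("pics/w4.png",cv2.resize(im[0:260,:,::-1],None,fx=1.56,fy=1.56,interpolation=cv2.INTER_CUBIC)); go(400,10,290,-80)
```

```text
tcp [463.4  -7.5 284.4] [179.9   0.  -86.1] shift cm [-2.18  6.2  -0.55] rot [ 0.1  0.  -6.1]
```

View pics/w4.png

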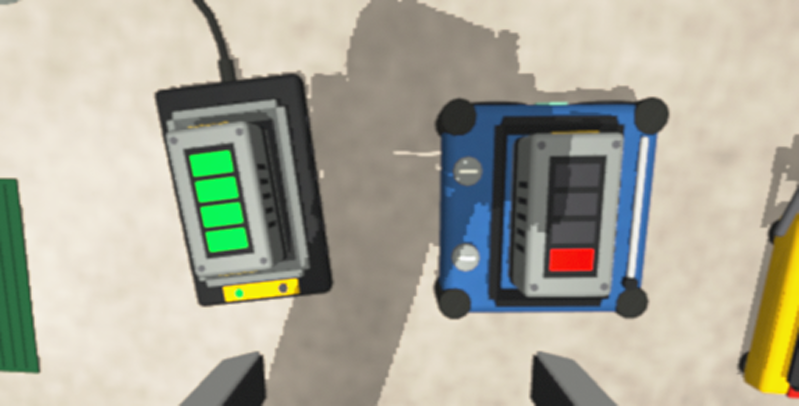

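apply_moves(jaw=[0, 0, 0, 0, 0], translation=[[4, 0, 0], [8, 0, 0], [11, 0, 0], [11, 0, 0], [11, 0, 0]], rotation=[[0, 0, 0], [0, 0, 0], [0, 0, 0], [0, 0, 0], [0, 0, 0]])

```text
t: 2.6
tcp_pos: [470.5, -117.8, 285.1]
ee_rot: [-180.0, 0.0, -86.2]
force: [0.1, 0.4, -0.2]
finger_gap: 1.002
```

Run:
```python
from h import *
import pickle
m=vision.camera_model("wrist"); im=vision.snapshot("wrist"); pickle.dump((m,im),open("w5.pkl","wb"))
cv2.imwrite("pics/w5.png",cv2.resize(im[0:260,:,::-1],None,fx=1.56,fy=1.56,interpolation=cv2.INTER_CUBIC)); go(400,10,290,-80)
```

```text
tcp [ 470.6 -116.7  285.1] [-180.     0.   -86.1] shift cm [-13.12   6.19  -0.49] rot [-0.   0.  -6.1]
```

View pics/w5.png

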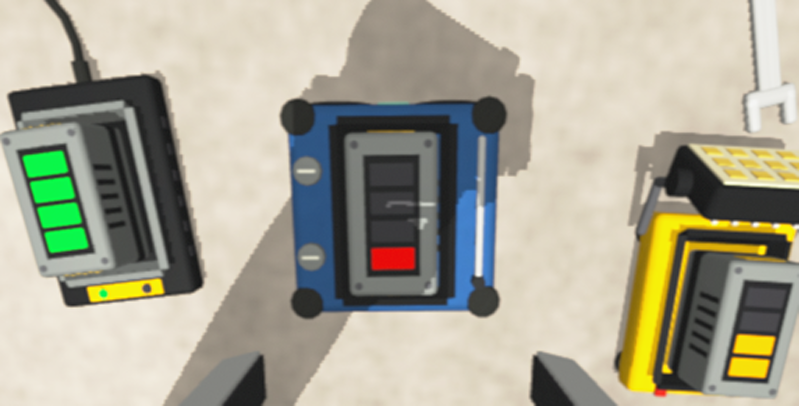

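Run:
```python
from h import *
import pickle
m1=pickle.load(open("w1.pkl","rb"))[0];m4=pickle.load(open("w4.pkl","rb"))[0];m5=pickle.load(open("w5.pkl","rb"))[0]
f=lambda p:np.array(p)/1.56; g=lambda p:np.array([140,0])+np.array(p)/3.15
def quad(n,ma,A,mb,B):
    X=np.array([tri(ma,a,mb,b) for a,b in zip(A,B)]); c=X.mean(0)
    v1=X[0]-X[3] if len(X)==4 else 0; v2=X[1]-X[2]; v=v1+v2
    print(n,c.round(1),"z",X[:,2].round(0),"yaw",np.degrees(np.arctan2(v[1],v[0])).round(1),"L",np.linalg.norm(v1).round(),np.linalg.norm(v2).round(),"W",np.linalg.norm(X[0]-X[1]).round())
F=lambda L:[f(p) for p in L]; G=lambda L:[g(p) for p in L]
quad("full",m4,F([(167,137),(244,122),(270,260),(196,278)]),m5,F([(3,135),(75,123),(115,262),(42,277)]))
quad("fullg",m4,F([(188,157),(232,148),(250,247),(206,258)]),m5,F([(22,157),(65,148),(92,248),(50,258)]))
quad("flat",m4,F([(527,135),(622,133),(606,297),(517,298)]),m5,F([(345,137),(438,132),(436,296),(349,297)]))
quad("flatg",m4,F([(550,157),(605,155),(598,274),(546,275)]),m5,F([(363,156),(418,154),(420,273),(368,275)]))
quad("radio",m4,F([(457,117),(652,115),(630,302),(453,303)]),m5,F([(297,117),(488,115),(482,301),(307,302)]))
quad("halfg",m1,G([(182,222),(288,222),(293,457),(197,457)]),m5,F([(746,280),(792,283),(772,380),(726,375)]))
quad("chgcase",m4,F([(157,92),(300,73),(330,290),(202,305)]),m5,F([(10,93),(157,75),(202,290),(65,306)]))
for n,L,z in (("halftop",[(147,180),(326,178),(330,495),(162,497)],94),("lightbase",[(100,135),(406,127),(409,530),(130,537)],36),("ring",[(143,152),(368,147),(378,497),(165,515)],50)):
    X=np.array([atz(m1,p,z) for p in G(L)]); v=X[0]-X[3]+X[1]-X[2]; print(n,X.mean(0).round(1),np.degrees(np.arctan2(v[1],v[0])).round(1),np.linalg.norm(v)/2,np.linalg.norm(X[0]-X[1]))
```

```text
full [503.7 117.8  79.1] z [77. 85. 76. 77.] yaw 10.0 L 97.0 94.0 W 55.0
fullg [502.5 116.9  82.5] z [85. 85. 81. 79.] yaw 8.2 L 69.0 67.0 W 30.0
flat [ 510.6 -111.3  112.3] z [112. 114. 113. 110.] yaw 4.0 L 101.0 102.0 W 57.0
flatg [ 513.1 -111.6  124.5] z [124. 123. 125. 126.] yaw 5.4 L 71.0 71.0 W 33.0
radio [ 510.2 -111.6   63.3] z [61. 69. 63. 59.] yaw 4.4 L 133.0 132.0 W 131.0
halfg [ 447.2 -372.2   94.2] z [94. 93. 96. 94.] yaw 0.7 L 72.0 72.0 W 33.0
chgcase [505.9 113.4  17.7] z [25.  8.  2. 36.] yaw 10.8 L 164.0 173.0 W 107.0
halftop [ 445.9 -372.2   94. ] -0.6 99.01437967389515 55.77860013122321
lightbase [ 446.7 -373.6   36. ] 0.3 145.644814360165 109.57573437795737
ring [ 448.9 -375.7   50. ] 0.6 124.42769527959216 78.17323429070557
```

Run:
```python
from h import *
go(511.5,-111.4,91,-85.7)
```

```text
tcp [ 470.6 -116.7  285.1] [-180.     0.   -86.1] shift cm [-0.25 -4.11 19.41] rot [-0.   0.  -0.4]
```

apply_moves(jaw=[0, 0, 0, 0, 0], translation=[[-0.1, -2, 3.6], [-0.2, -4.1, 7.2], [-0.3, -4.1, 11.2], [-0.3, -4.1, 14], [-0.3, -4.1, 14]], rotation=[[0, 0, 0], [0, 0, 0], [0, 0, 0], [0, 0, -0.4], [0, 0, -0.4]])

```text
t: 3.07
tcp_pos: [507.6, -107.2, 138.5]
ee_rot: [179.4, 0.4, -85.5]
force: [-1.3, -0.1, -0.4]
finger_gap: 1.0
```

Run:
```python
from h import *
im=vision.snapshot("wrist")
cv2.imwrite("pics/w6.png",im[:,:,::-1]); go(511.5,-111.4,91,-85.7)
```

```text
tcp [ 509.7 -108.3  142.2] [179.7   0.2 -85.5] shift cm [ 0.34 -0.19  5.12] rot [0.3 0.2 0.2]
```

View pics/w6.png

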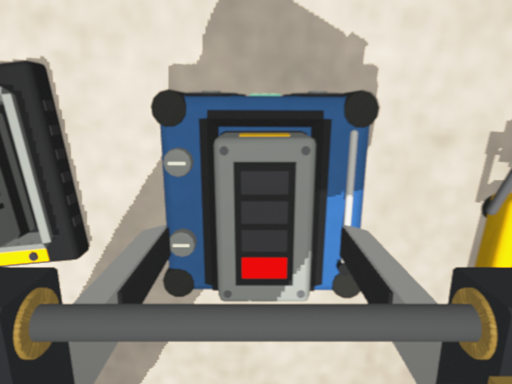

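apply_moves(jaw=[0, 0, 0, 0], translation=[[0.3, -0.2, 0], [0.3, -0.2, 2], [0.3, -0.2, 4], [0.3, -0.2, 4]], rotation=[[0, 0, 0], [0, 0, 0], [0, 0, 0], [0, 0, 0]])

```text
t: 3.45
tcp_pos: [514.1, -113.2, 104.8]
ee_rot: [180.0, 0.0, -85.6]
force: [-0.4, 0.1, -0.3]
finger_gap: 1.003
```

Run:
```python
from h import *
im=vision.snapshot("wrist")
cv2.imwrite("pics/w7.png",im[:,:,::-1]); go(511.5,-111.4,91,-85.7)
```

```text
tcp [ 514.8 -113.4  106.2] [-180.    -0.   -85.6] shift cm [-0.23  0.31  1.52] rot [-0.  -0.   0.1]
```

View pics/w7.png

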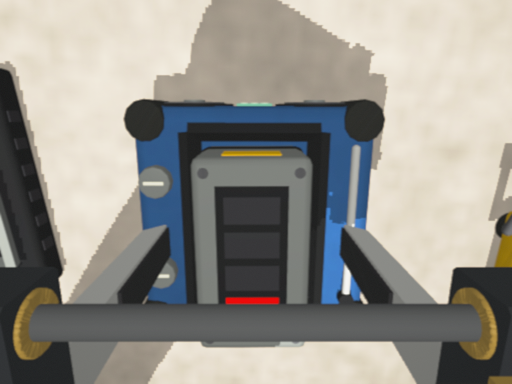

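apply_moves(jaw=[0, 0, 255, 255, 255], translation=[[-0.2, 0.3, 1], [-0.2, 0.3, 1.5], [-0.2, 0.3, 1.5], [-0.2, 0.3, 1.5], [-0.2, 0.3, 1.5]], rotation=[[0, 0, 0], [0, 0, 0], [0, 0, 0], [0, 0, 0], [0, 0, 0]])

```text
t: 3.92
tcp_pos: [511.7, -111.8, 90.6]
ee_rot: [-179.9, -0.0, -85.6]
force: [-0.4, 0.2, 0.4]
finger_gap: 0.826
```

apply_moves(jaw=[255, 255, 255, 255], translation=[[0, 0, 0], [0, 0, 0], [0, 0, 0], [0, 0, 0]], rotation=[[0, 0, 0], [0, 0, 0], [0, 0, 0], [0, 0, 0]])

```text
t: 4.25
tcp_pos: [511.4, -111.7, 90.1]
ee_rot: [-180.0, -0.0, -85.6]
force: [-0.8, 0.1, 0.5]
finger_gap: 0.594
```

apply_moves(jaw=[255, 255, 255, 255, 255], translation=[[0, 0, -1], [0, 0, -3], [0, 0, -5.5], [0, 0, -8], [0, 0, -10]], rotation=[[0, 0, 0], [0, 0, 0], [0, 0, 0], [0, 0, 0], [0, 0, 0]])

```text
t: 4.67
tcp_pos: [510.8, -111.4, 191.2]
ee_rot: [180.0, 0.0, -85.6]
force: [0.4, -0.0, -4.5]
finger_gap: 0.594
```

Run:
```python
from h import *
go(421,372,200,-90)
print(sensors.get_state()["finger_gap"])
im=vision.snapshot("wrist")
cv2.imwrite("pics/w8.png",im[:,:,::-1])
```

```text
tcp [ 510.8 -111.4  191.2] [180.    0.  -85.6] shift cm [-48.88   5.25  -0.86] rot [0.  0.  4.4]
0.5939285814770664
```

View pics/w8.png

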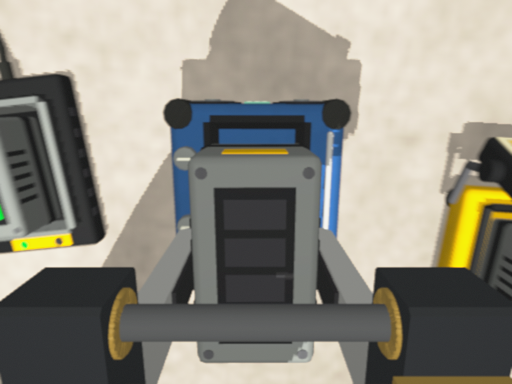

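apply_moves(jaw=[255, 255, 255, 255, 255], translation=[[-2, 0.2, 0], [-5.5, 0.6, 0], [-9.2, 1, 0], [-13, 1.4, 0], [-17, 1.8, 0]], rotation=[[0, 0, 0], [0, 0, 0], [0, 0, 0], [0, 0, 0], [0, 0, 0]])

```text
t: 5.13
tcp_pos: [478.7, 57.8, 188.6]
ee_rot: [179.9, 0.0, -85.7]
force: [0.6, -0.4, -4.5]
finger_gap: 0.594
```

apply_moves(jaw=[255, 255, 255, 255, 255], translation=[[-4, 0.4, 0], [-8, 0.8, 0], [-12, 1.2, 0], [-16, 1.7, 0], [-20, 2.1, 0]], rotation=[[0, 0, 0], [0, 0, 0], [0, 0, 0], [0, 0, 0], [0, 0, 0]])

```text
t: 5.55
tcp_pos: [442.2, 256.0, 188.6]
ee_rot: [179.9, -0.0, -85.6]
force: [2.0, 1.0, -4.4]
finger_gap: 0.596
```

apply_moves(jaw=[255, 255, 255, 255, 255], translation=[[-4, 0.4, 0], [-8, 0.9, 1], [-10.5, 1.2, 3], [-11.8, 1.3, 5], [-11.8, 1.3, 7]], rotation=[[0, 0, 0], [0, 0, 0], [0, 0, 0], [0, 0, 0], [0, 0, 0]])

```text
t: 5.97
tcp_pos: [420.2, 373.3, 117.9]
ee_rot: [179.9, 0.0, -85.4]
force: [0.5, -0.3, -4.8]
finger_gap: 0.59
```

Run:
```python
from h import *
im=vision.snapshot("wrist")
cv2.imwrite("pics/w9.png",im[:,:,::-1]); print(sensors.get_state()["finger_gap"])
go(421,372,30,-85.6)
```

```text
0.5962570000020916
tcp [417.7 370.3 113. ] [179.5  -0.2 -85.5] shift cm [-0.18 -0.42  8.29] rot [ 0.5 -0.2  0.1]
```

View pics/w9.png

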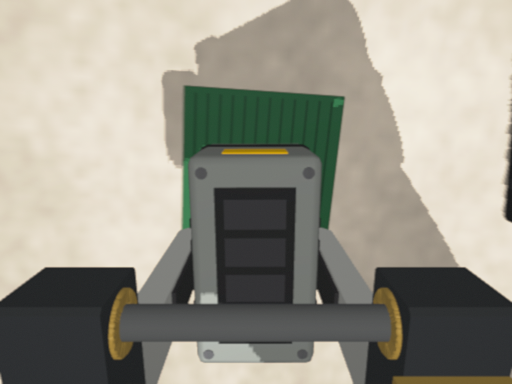

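apply_moves(jaw=[255, 255, 255, 255, 255], translation=[[0, 0, 2], [0, 0, 4.5], [0, 0, 6.5], [0, 0, 7.5], [0, 0, 7.5]], rotation=[[0, 0, 0], [0, 0, 0], [0, 0, 0], [0, 0, 0], [0, 0, 0]])

```text
t: 6.43
tcp_pos: [419.7, 369.3, 41.9]
ee_rot: [179.6, -0.2, -85.6]
force: [-0.1, 0.8, -5.3]
finger_gap: 0.594
```

Run:
```python
from h import *
go(421,372,29,-85.6)
```

```text
tcp [419.7 369.3  41.9] [179.6  -0.2 -85.6] shift cm [-0.26 -0.16  1.29] rot [ 0.4 -0.2 -0. ]
```

apply_moves(jaw=[255, 255, 255, 255], translation=[[0, 0, 0.4], [0, 0, 0.8], [0, 0, 1.1], [0, 0, 1.1]], rotation=[[0, 0, 0], [0, 0, 0], [0, 0, 0], [0, 0, 0]])

```text
t: 6.77
tcp_pos: [422.3, 371.1, 34.2]
ee_rot: [-180.0, 0.0, -85.6]
force: [-0.1, 0.4, -5.0]
finger_gap: 0.596
```

apply_moves(jaw=[255, 255, 255, 255], translation=[[0, 0, 0.2], [0, 0, 0.4], [0, 0, 0.4], [0, 0, 0.4]], rotation=[[0, 0, 0], [0, 0, 0], [0, 0, 0], [0, 0, 0]])

```text
t: 7.1
tcp_pos: [422.0, 371.0, 29.9]
ee_rot: [180.0, -0.0, -85.6]
force: [-0.4, 0.6, -4.9]
finger_gap: 0.597
```

apply_moves(jaw=[255, 255, 255], translation=[[0, 0, 0.1], [0, 0, 0.15], [0, 0, 0.15]], rotation=[[0, 0, 0], [0, 0, 0], [0, 0, 0]])

```text
t: 7.35
tcp_pos: [422.4, 371.2, 29.1]
ee_rot: [-180.0, 0.0, -85.6]
force: [-2.1, -0.5, 1.0]
finger_gap: 0.594
```

apply_moves(jaw=[0, 0, 0, 0, 0], translation=[[0, 0, 0], [0, 0, 0], [0, 0, 0], [0, 0, 0], [0, 0, 0]], rotation=[[0, 0, 0], [0, 0, 0], [0, 0, 0], [0, 0, 0], [0, 0, 0]])

```text
t: 7.77
tcp_pos: [422.3, 371.1, 28.6]
ee_rot: [-180.0, 0.0, -85.6]
force: [0.0, 0.4, -0.1]
finger_gap: 0.911
```

apply_moves(jaw=[0, 0, 0, 0, 0], translation=[[0, 0, 0], [0, 0, -2], [0, 0, -6], [0, 0, -10], [0, 0, -14]], rotation=[[0, 0, 0], [0, 0, 0], [0, 0, 0], [0, 0, 0], [0, 0, 0]])

```text
t: 8.18
tcp_pos: [421.5, 370.7, 169.6]
ee_rot: [179.9, -0.0, -85.6]
force: [0.1, 0.6, 0.3]
finger_gap: 1.0
```

Run:
```python
from h import *
im=vision.snapshot("wrist")
cv2.imwrite("pics/w10.png",im[:,:,::-1])
go(447,-372.2,172,-90)
```

```text
tcp [426.2 373.6 179.5] [-179.2    0.4  -85.6] shift cm [74.52  3.66  0.23] rot [-0.7  0.4  4.4]
```

View pics/w10.png

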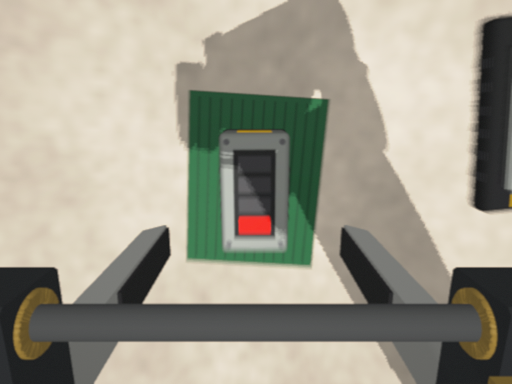

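apply_moves(jaw=[0, 0, 0, 0, 0], translation=[[4, 0.2, 0], [8, 0.4, 0], [12, 0.6, 0], [16, 0.8, 0], [20, 0.9, 0]], rotation=[[0, 0, 0], [0, 0, 0], [0, 0, 0], [0, 0, 0], [0, 0, 0]])

```text
t: 8.65
tcp_pos: [427.9, 169.4, 168.3]
ee_rot: [-180.0, 0.0, -85.6]
force: [1.0, -0.4, -0.1]
finger_gap: 0.997
```

apply_moves(jaw=[0, 0, 0, 0, 0], translation=[[4, 0.2, 0], [8, 0.4, 0], [12, 0.6, 0], [16, 0.8, 0], [20, 0.9, 0]], rotation=[[0, 0, 0], [0, 0, 0], [0, 0, 0], [0, 0, 0], [0, 0, 0]])

```text
t: 9.07
tcp_pos: [434.3, -31.1, 168.5]
ee_rot: [-179.9, -0.0, -85.6]
force: [0.9, -0.6, 0.0]
finger_gap: 0.998
```

apply_moves(jaw=[0, 0, 0, 0, 0], translation=[[4, 0.2, 0], [8, 0.4, 0], [12, 0.6, 0], [16, 0.8, 0], [20, 0.9, 0]], rotation=[[0, 0, 0], [0, 0, 0], [0, 0, 0], [0, 0, 0], [0, 0, 0]])

```text
t: 9.48
tcp_pos: [440.6, -231.5, 168.3]
ee_rot: [-180.0, -0.0, -85.6]
force: [0.7, 0.4, 0.3]
finger_gap: 1.0
```

apply_moves(jaw=[0, 0, 0, 0, 0], translation=[[4, 0.2, 0], [8, 0.3, 0], [12, 0.4, 0], [14.2, 0.5, 0], [14.2, 0.5, 0]], rotation=[[0, 0, 1], [0, 0, 2], [0, 0, 3], [0, 0, 4.4], [0, 0, 4.4]])

```text
t: 9.9
tcp_pos: [446.5, -375.5, 168.3]
ee_rot: [-180.0, -0.1, -90.3]
force: [-0.3, 0.5, -0.5]
finger_gap: 0.999
```

Run:
```python
from h import *
im=vision.snapshot("wrist")
cv2.imwrite("pics/w11.png",im[:,:,::-1])
go(447,-372.2,63,-90)
```

```text
tcp [ 446.5 -373.   168. ] [180.    0.  -90.2] shift cm [-0.08 -0.05 10.5 ] rot [ 0.   0.  -0.2]
```

View pics/w11.png

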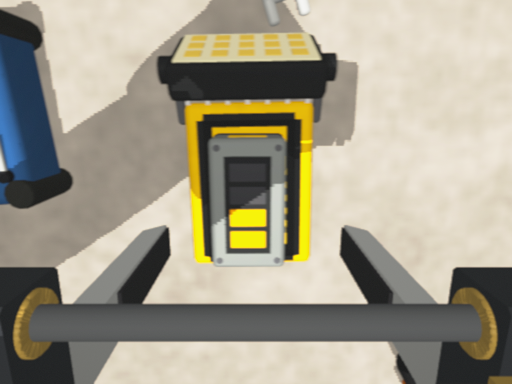

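Run:
```python
from h import *
m=vision.camera_model("wrist")
for z in (94,): print([atz(m,p,z).round(1) for p in ((247,201),(248,193),(208,139),(285,137),(285,265),(212,265))])
print([atz(m,p,36).round(1) for p in ((187,101),(313,98),(310,262),(194,264))])
```

```text
[array([ 450.9, -367.1,   94. ]), array([ 456.9, -367.9,   94. ]), array([ 495.9, -340.1,   94. ]), array([ 497.2, -394.1,   94. ]), array([ 399.9, -396. ,   94. ]), array([ 400. , -339.8,   94. ])]
[array([ 523.1, -315.7,   36. ]), array([ 525.2, -422.1,   36. ]), array([ 375.4, -425. ,   36. ]), array([ 373.6, -314.8,   36. ])]
```

apply_moves(jaw=[0, 0, 0, 0, 0], translation=[[-0.5, -0.1, 3], [-0.5, -0.1, 6.5], [-0.5, -0.1, 9], [-0.5, -0.1, 10.4], [-0.5, -0.1, 10.4]], rotation=[[0, 0, 0], [0, 0, 0], [0, 0, 0], [0, 0, 0], [0, 0, 0]])

```text
t: 10.37
tcp_pos: [446.1, -362.4, 60.5]
ee_rot: [179.7, 0.3, -89.9]
force: [-0.1, 0.4, -0.3]
finger_gap: 0.998
```

apply_moves(jaw=[255, 255, 255, 255, 255], translation=[[0, 0, 0], [0, 0, 0], [0, 0, 0], [0, 0, 0], [0, 0, 0]], rotation=[[0, 0, 0], [0, 0, 0], [0, 0, 0], [0, 0, 0], [0, 0, 0]])

```text
t: 10.78
tcp_pos: [448.4, -366.8, 65.6]
ee_rot: [-179.9, -0.1, -90.0]
force: [-1.0, -6.0, 1.9]
finger_gap: 0.68
```

apply_moves(jaw=[255, 255, 255], translation=[[0, 0, 0], [0, 0, 0], [0, 0, 0]], rotation=[[0, 0, 0], [0, 0, 0], [0, 0, 0]])

```text
t: 11.03
tcp_pos: [448.7, -368.1, 65.8]
ee_rot: [-179.9, -0.2, -90.0]
force: [0.8, -5.2, 2.8]
finger_gap: 0.592
```

apply_moves(jaw=[255, 255, 255, 255, 255], translation=[[0, 0, -1], [0, 0, -3], [0, 0, -6], [0, 0, -9], [0, 0, -11]], rotation=[[0, 0, 0], [0, 0, 0], [0, 0, 0], [0, 0, 0], [0, 0, 0]])

```text
t: 11.45
tcp_pos: [447.7, -365.3, 175.7]
ee_rot: [180.0, 0.1, -90.0]
force: [0.9, -0.6, -3.2]
finger_gap: 0.593
```

apply_moves(jaw=[255, 255, 255, 255, 255], translation=[[-2, -0.5, 0], [-5.5, -1.3, 0], [-9, -2.2, 0], [-13, -3.2, 0], [-17, -4.1, 0]], rotation=[[0, 0, 0], [0, 0, -1], [0, 0, -2], [0, 0, -3], [0, 0, -4.3]])

```text
t: 11.87
tcp_pos: [487.6, -193.4, 172.8]
ee_rot: [179.8, 0.2, -85.7]
force: [1.3, 0.1, -4.1]
finger_gap: 0.595
```

Run:
```python
from h import *
go(511,-111.6,150,-85.7)
```

```text
tcp [ 487.6 -193.4  172.8] [179.8   0.2 -85.7] shift cm [-7.97 -2.95  2.3 ] rot [ 0.2  0.2 -0. ]
```

apply_moves(jaw=[255, 255, 255, 255, 255], translation=[[-3.5, -1.3, 0], [-6.5, -2.4, 0], [-8, -2.8, 0], [-8, -2.8, 0], [-8, -2.8, 0]], rotation=[[0, 0, 0], [0, 0, 0], [0, 0, 0], [0, 0, 0], [0, 0, 0]])

```text
t: 12.28
tcp_pos: [509.7, -113.0, 173.1]
ee_rot: [179.8, 0.1, -85.6]
force: [0.3, -0.3, -4.4]
finger_gap: 0.598
```

Run:
```python
from h import *
im=vision.snapshot("wrist")
cv2.imwrite("pics/w12.png",im[:,:,::-1])
go(511,-111.6,90,-85.7)
```

```text
tcp [ 509.9 -114.   173.3] [ 1.799e+02  1.000e-01 -8.570e+01] shift cm [-0.21 -0.15  8.33] rot [0.1 0.1 0. ]
```

View pics/w12.png

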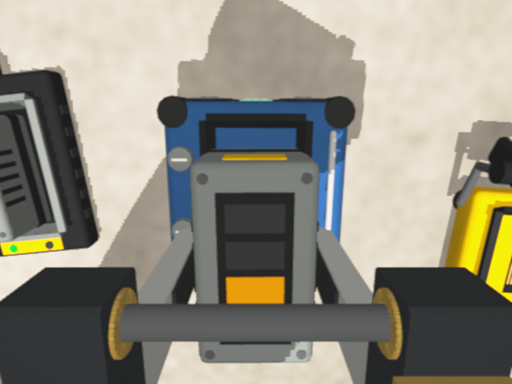

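apply_moves(jaw=[255, 255, 255, 255, 255], translation=[[-0.1, -0.1, 2], [-0.1, -0.1, 4.5], [-0.1, -0.1, 6.3], [-0.1, -0.1, 6.5], [-0.1, -0.1, 6.5]], rotation=[[0, 0, 0], [0, 0, 0], [0, 0, 0], [0, 0, 0], [0, 0, 0]])

```text
t: 12.75
tcp_pos: [510.4, -113.8, 108.0]
ee_rot: [179.8, 0.1, -85.8]
force: [0.0, -0.0, -3.4]
finger_gap: 0.592
```

apply_moves(jaw=[255, 255, 255, 255], translation=[[0, 0, 0.4], [0, 0, 0.8], [0, 0, 1], [0, 0, 1]], rotation=[[0, 0, 0], [0, 0, 0], [0, 0, 0], [0, 0, 0]])

```text
t: 13.08
tcp_pos: [511.9, -113.5, 99.6]
ee_rot: [-180.0, -0.0, -85.7]
force: [0.3, 0.7, -3.7]
finger_gap: 0.593
```

apply_moves(jaw=[255, 255, 255, 255], translation=[[-0.1, 0, 0.2], [-0.1, 0, 0.4], [-0.1, 0, 0.5], [-0.1, 0, 0.5]], rotation=[[0, 0, 0], [0, 0, 0], [0, 0, 0], [0, 0, 0]])

```text
t: 13.42
tcp_pos: [511.5, -112.2, 94.2]
ee_rot: [180.0, 0.0, -85.7]
force: [-0.4, -0.8, -4.4]
finger_gap: 0.595
```

apply_moves(jaw=[255, 255, 255], translation=[[0, 0, 0.1], [0, 0, 0.1], [0, 0, 0.1]], rotation=[[0, 0, 0], [0, 0, 0], [0, 0, 0]])

```text
t: 13.67
tcp_pos: [511.9, -112.4, 93.7]
ee_rot: [-180.0, -0.0, -85.7]
force: [-1.1, 0.6, -1.6]
finger_gap: 0.593
```

apply_moves(jaw=[255, 255, 0, 0, 0], translation=[[0, 0, 0.05], [0, 0, 0.05], [0, 0, 0.05], [0, 0, 0.05], [0, 0, 0.05]], rotation=[[0, 0, 0], [0, 0, 0], [0, 0, 0], [0, 0, 0], [0, 0, 0]])

```text
t: 14.08
tcp_pos: [512.1, -112.5, 93.0]
ee_rot: [-179.9, -0.0, -85.7]
force: [-0.2, -0.3, -1.1]
finger_gap: 0.772
```

apply_moves(jaw=[0, 0, 0, 0, 0], translation=[[0, 0, 0], [0, 0, 0], [0, 0, 0], [0, 0, 0], [0, 0, -2]], rotation=[[0, 0, 0], [0, 0, 0], [0, 0, 0], [0, 0, 0], [0, 0, 0]])

```text
t: 14.5
tcp_pos: [509.0, -111.2, 109.4]
ee_rot: [179.6, 0.2, -85.7]
force: [0.6, -0.9, -0.0]
finger_gap: 0.998
```

apply_moves(jaw=[0, 0, 0, 0, 0], translation=[[0, 0, -4], [0, 0, -7.5], [0, 0, -8], [0, 0, -8], [0, 0, -8]], rotation=[[0, 0, 0], [0, 0, 0], [0, 0, 0], [0, 0, 0], [0, 0, 0]])

```text
t: 14.92
tcp_pos: [511.4, -112.2, 192.3]
ee_rot: [180.0, 0.0, -85.7]
force: [-0.1, -0.3, 0.5]
finger_gap: 0.997
```

Run:
```python
from h import *
im=vision.snapshot("wrist")
cv2.imwrite("pics/w13.png",im[:,:,::-1])
go(503,117.5,180,-80.3)
```

```text
tcp [ 510.8 -111.9  191.1] [ 1.799e+02  1.000e-01 -8.570e+01] shift cm [-22.93  -0.94   1.14] rot [ 0.1  0.1 -5.4]
```

View pics/w13.png

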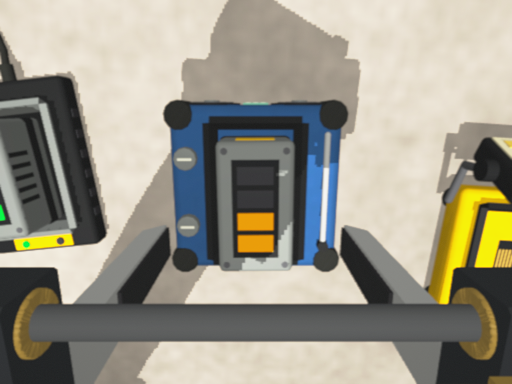

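Half pack (cols 216–294, rows 138–270) sits centred in the radio bay ring (205–306). Now to the charger.

apply_moves(jaw=[0, 0, 0, 0, 0], translation=[[-4, -0.2, 0], [-8, -0.4, 0], [-12, -0.5, 0], [-16, -0.7, 0], [-20, -0.9, 0]], rotation=[[0, 0, -1], [0, 0, -2], [0, 0, -3], [0, 0, -4], [0, 0, -5.4]])

```text
t: 15.38
tcp_pos: [503.9, 89.5, 190.4]
ee_rot: [179.8, 0.1, -80.3]
force: [0.5, -0.8, -0.2]
finger_gap: 0.998
```

apply_moves(jaw=[0, 0, 0, 0], translation=[[-2.9, 0.2, 1], [-2.9, 0.2, 1], [-2.9, 0.2, 1], [-2.9, 0.2, 1]], rotation=[[0, 0, 0], [0, 0, 0], [0, 0, 0], [0, 0, 0]])

```text
t: 15.72
tcp_pos: [498.2, 115.7, 181.4]
ee_rot: [179.8, 0.0, -80.3]
force: [0.7, -0.3, -0.5]
finger_gap: 1.0
```

Run:
```python
from h import *
m=vision.camera_model("wrist")
im=vision.snapshot("wrist")
cv2.imwrite("pics/w14.png",im[:,:,::-1])
import pickle; pickle.dump((m,im),open("w14.pkl","wb"))
go(503,117.5,53,-80.3)
```

```text
tcp [498.6 115.2 181.9] [179.9  -0.  -80.4] shift cm [-0.15 -0.49 12.89] rot [ 0.1 -0.  -0.1]
```

View pics/w14.png

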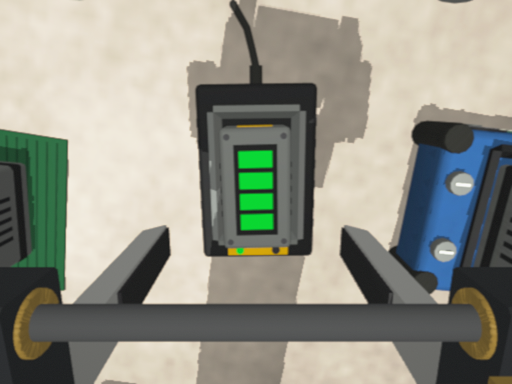

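Run:
```python
from h import *
import pickle
m=pickle.load(open("w14.pkl","rb"))[0]
for L,z in (([(221,127),(290,127),(288,247),(223,247)],84),([(196,86),(317,84),(311,253),(206,255)],26),([(211,107),(304,107),(300,249),(212,249)],40)):
    X=np.array([atz(m,p,z) for p in L]); v=X[0]-X[3]+X[1]-X[2]; print(X.mean(0).round(1),np.degrees(np.arctan2(v[1],v[0])).round(1),np.linalg.norm(v)/2)
go(503,117.5,53,-80.3)
```

```text
[505.4 116.7  84. ] 9.7 97.95227723075853
[506.9 114.9  26. ] 10.5 163.88130175992376
[502.9 115.   40. ] 9.2 133.27180499987216
tcp [498.6 115.2 181.9] [179.9  -0.  -80.4] shift cm [-0.15 -0.49 12.89] rot [ 0.1 -0.  -0.1]
```

apply_moves(jaw=[0, 0, 0, 0, 0], translation=[[-0.1, -0.5, 3], [-0.1, -0.5, 7], [-0.1, -0.5, 10.5], [-0.1, -0.5, 12.6], [-0.1, -0.5, 12.6]], rotation=[[0, 0, 0], [0, 0, 0], [0, 0, 0], [0, 0, 0], [0, 0, 0]])

```text
t: 16.18
tcp_pos: [499.7, 116.3, 51.8]
ee_rot: [179.4, 0.1, -80.5]
force: [-0.6, 0.1, -0.9]
finger_gap: 0.999
```

apply_moves(jaw=[255, 255, 255, 255, 255], translation=[[0, 0, 0], [0, 0, 0], [0, 0, 0], [0, 0, 0], [0, 0, 0]], rotation=[[0, 0, 0], [0, 0, 0], [0, 0, 0], [0, 0, 0], [0, 0, 0]])

```text
t: 16.6
tcp_pos: [504.8, 117.8, 58.4]
ee_rot: [-179.8, -0.0, -80.3]
force: [1.2, -0.7, -0.7]
finger_gap: 0.678
```

apply_moves(jaw=[255, 255, 255], translation=[[0, 0, 0], [0, 0, 0], [0, 0, 0]], rotation=[[0, 0, 0], [0, 0, 0], [0, 0, 0]])

```text
t: 16.85
tcp_pos: [504.5, 117.5, 58.0]
ee_rot: [-179.9, -0.1, -80.3]
force: [-1.5, -3.2, 5.7]
finger_gap: 0.596
```

apply_moves(jaw=[255, 255, 255, 255, 255], translation=[[0, 0, -1], [0, 0, -3.5], [0, 0, -7], [0, 0, -10.5], [0, 0, -13]], rotation=[[0, 0, 0], [0, 0, 0], [0, 0, 0], [0, 0, 0], [0, 0, 0]])

```text
t: 17.27
tcp_pos: [503.6, 118.2, 189.3]
ee_rot: [-179.9, 0.0, -80.3]
force: [0.7, 0.6, -4.1]
finger_gap: 0.597
```

apply_moves(jaw=[255, 255, 255, 255, 255], translation=[[2, 0.6, 0], [5, 1.5, 0], [8.5, 2.5, 0], [12, 3.5, 0], [15.5, 4.5, 0]], rotation=[[0, 0, 0], [0, 0, 1], [0, 0, 2], [0, 0, 3], [0, 0, 4]])

```text
t: 17.68
tcp_pos: [484.0, -43.1, 186.2]
ee_rot: [179.9, 0.1, -84.3]
force: [0.6, -0.6, -4.0]
finger_gap: 0.593
```

Run:
```python
from h import *
print(sensors.get_state()["finger_gap"])
go(448.5,-369.5,188,-89.7)
```

```text
0.5934493934905556
tcp [484.  -43.1 186.2] [ 1.799e+02  1.000e-01 -8.430e+01] shift cm [32.13  6.77 -0.22] rot [0.1 0.1 5.4]
```

apply_moves(jaw=[255, 255, 255, 255, 255], translation=[[3.8, 0.8, 0], [7.6, 1.6, 0], [11.4, 2.4, 0], [15.2, 3.2, 0], [19, 4, 0]], rotation=[[0, 0, 1], [0, 0, 2], [0, 0, 3], [0, 0, 4], [0, 0, 5.4]])

```text
t: 18.1
tcp_pos: [463.2, -236.4, 186.1]
ee_rot: [179.9, 0.1, -89.8]
force: [0.9, -0.5, -4.0]
finger_gap: 0.597
```

Run:
```python
from h import *
go(448.5,-369.5,188,-89.7)
```

```text
tcp [ 463.2 -236.4  186.1] [ 1.799e+02  1.000e-01 -8.980e+01] shift cm [13.3   1.52 -0.21] rot [ 0.1  0.1 -0.1]
```

apply_moves(jaw=[255, 255, 255, 255, 255], translation=[[4, 0.5, 0], [8, 1, 0], [11, 1.3, 0], [12.8, 1.4, 0], [12.8, 1.4, 0]], rotation=[[0, 0, 0], [0, 0, 0], [0, 0, 0], [0, 0, 0], [0, 0, 0]])

```text
t: 18.52
tcp_pos: [449.9, -366.3, 186.1]
ee_rot: [180.0, 0.0, -89.9]
force: [0.0, 0.3, -4.1]
finger_gap: 0.595
```

apply_moves(jaw=[255, 255, 255], translation=[[0, 0, 1], [0, 0, 2], [0, 0, 2]], rotation=[[0, 0, 0], [0, 0, 0], [0, 0, 0]])

```text
t: 18.77
tcp_pos: [449.7, -360.5, 163.0]
ee_rot: [179.8, 0.3, -89.6]
force: [-0.4, 1.2, -4.7]
finger_gap: 0.593
```

Run:
```python
from h import *
im=vision.snapshot("wrist")
cv2.imwrite("pics/w15.png",im[:,:,::-1])
go(448.5,-369.5,68,-89.7)
```

```text
tcp [ 450.2 -361.   164.2] [179.8   0.2 -89.6] shift cm [0.89 0.14 9.62] rot [0.2 0.2 0.1]
```

View pics/w15.png

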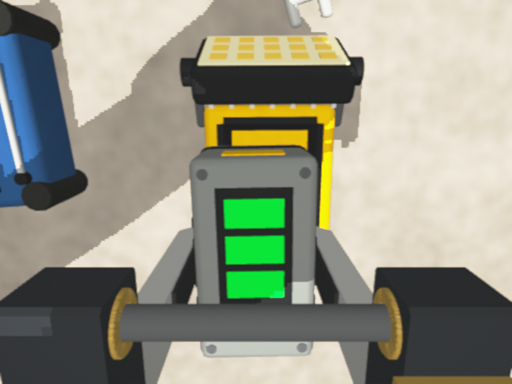

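apply_moves(jaw=[255, 255, 255, 255], translation=[[0.5, 0, 1], [0.5, 0, 3], [0.5, 0, 4], [0.5, 0, 4]], rotation=[[0, 0, 0], [0, 0, 0], [0, 0, 0], [0, 0, 0]])

```text
t: 19.15
tcp_pos: [449.7, -366.6, 123.5]
ee_rot: [179.8, 0.3, -89.7]
force: [-0.8, 0.8, -3.9]
finger_gap: 0.594
```

apply_moves(jaw=[255, 255], translation=[[0, 0, 0], [0, 0, 0]], rotation=[[0, 0, 0], [0, 0, 0]])

```text
t: 19.32
tcp_pos: [451.5, -368.9, 127.7]
ee_rot: [-180.0, -0.1, -89.7]
force: [0.6, -0.5, -3.7]
finger_gap: 0.595
```

Run:
```python
from h import *
m=vision.camera_model("wrist")
im=vision.snapshot("wrist")
cv2.imwrite("pics/w16.png",im[:,:,::-1])
go(448.5,-369.5,68,-89.7)
# where ring should appear
for p in ((508.5,-331.5,50),(508.5,-407.5,50)): print(proj(m,np.array(p)))
```

```text
tcp [ 451.6 -369.1  128. ] [-1.799e+02 -1.000e-01 -8.970e+01] shift cm [0.03 0.32 6.  ] rot [-0.1 -0.1 -0. ]
[202.34941516 127.45076652]
[309.9052657 128.0444586]
```

View pics/w16.png

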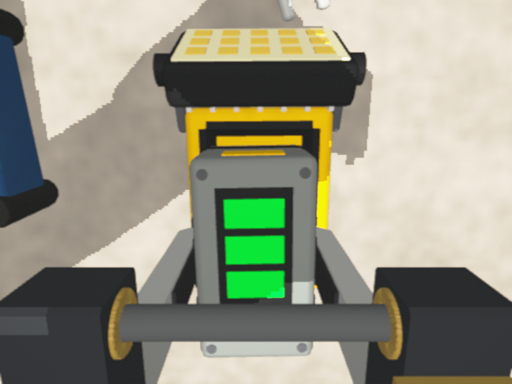

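apply_moves(jaw=[255, 255, 255, 255, 255], translation=[[0.1, 0.2, 2], [0.1, 0.2, 4], [0.1, 0.2, 5], [0.1, 0.2, 5], [0.1, 0.2, 5]], rotation=[[0, 0, 0], [0, 0, 0], [0, 0, 0], [0, 0, 0], [0, 0, 0]])

```text
t: 19.78
tcp_pos: [449.2, -369.7, 77.2]
ee_rot: [-180.0, 0.0, -89.7]
force: [0.1, 0.0, -3.8]
finger_gap: 0.599
```

apply_moves(jaw=[255, 255, 255, 255], translation=[[0, 0, 0.3], [0, 0, 0.6], [0, 0, 0.6], [0, 0, 0.6]], rotation=[[0, 0, 0], [0, 0, 0], [0, 0, 0], [0, 0, 0]])

```text
t: 20.12
tcp_pos: [449.3, -369.8, 71.3]
ee_rot: [-180.0, -0.0, -89.7]
force: [0.2, 0.5, -3.6]
finger_gap: 0.594
```

apply_moves(jaw=[255, 255, 255, 255], translation=[[0, 0, 0.2], [0, 0, 0.3], [0, 0, 0.3], [0, 0, 0.3]], rotation=[[0, 0, 0], [0, 0, 0], [0, 0, 0], [0, 0, 0]])

```text
t: 20.45
tcp_pos: [449.2, -369.7, 68.1]
ee_rot: [-180.0, -0.0, -89.7]
force: [0.1, 0.1, -3.3]
finger_gap: 0.595
```

apply_moves(jaw=[255, 255, 255], translation=[[0, 0, 0.1], [0, 0, 0.1], [0, 0, 0.1]], rotation=[[0, 0, 0], [0, 0, 0], [0, 0, 0]])

```text
t: 20.7
tcp_pos: [449.2, -369.8, 68.0]
ee_rot: [180.0, -0.0, -89.7]
force: [-3.1, 3.1, 5.2]
finger_gap: 0.596
```

Contact at the predicted height. Release and rise.

apply_moves(jaw=[0, 0, 0, 0, 0], translation=[[0, 0, 0], [0, 0, 0], [0, 0, 0], [0, 0, 0], [0, 0, 0]], rotation=[[0, 0, 0], [0, 0, 0], [0, 0, 0], [0, 0, 0], [0, 0, 0]])

```text
t: 21.12
tcp_pos: [449.2, -369.7, 66.9]
ee_rot: [-180.0, -0.0, -89.7]
force: [1.0, -0.2, -0.5]
finger_gap: 0.913
```

apply_moves(jaw=[0, 0, 0, 0, 0], translation=[[0, 0, 0], [0, 0, 0], [0, 0, -2], [0, 0, -6], [0, 0, -9]], rotation=[[0, 0, 0], [0, 0, 0], [0, 0, 0], [0, 0, 0], [0, 0, 0]])

```text
t: 21.53
tcp_pos: [449.0, -369.4, 158.2]
ee_rot: [180.0, 0.0, -89.7]
force: [0.6, -0.9, 0.7]
finger_gap: 0.998
```

apply_moves(jaw=[0, 0, 0], translation=[[0, 0, -1.5], [0, 0, -1.5], [0, 0, -1.5]], rotation=[[0, 0, 0], [0, 0, 0], [0, 0, 0]])

```text
t: 21.78
tcp_pos: [449.3, -369.9, 172.3]
ee_rot: [-179.9, -0.1, -89.7]
force: [-0.1, 0.3, -0.5]
finger_gap: 0.999
```

Run:
```python
from h import *
im=vision.snapshot("wrist")
cv2.imwrite("pics/w17.png",im[:,:,::-1])
go(422.3,371.1,170,-85.6)
```

```text
tcp [ 448.6 -369.1  170.7] [ 1.799e+02  1.000e-01 -8.970e+01] shift cm [-74.03   2.26   0.16] rot [ 0.1  0.1 -4.1]
```

View pics/w17.png

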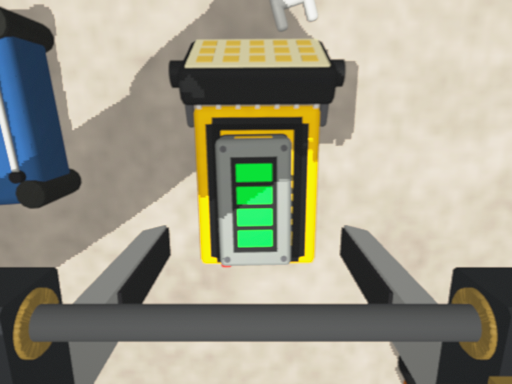

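apply_moves(jaw=[0, 0, 0, 0, 0], translation=[[-4, 0.1, 0], [-8, 0.2, 0], [-12, 0.4, 0], [-16, 0.5, 0], [-20, 0.6, 0]], rotation=[[0, 0, 0], [0, 0, 0], [0, 0, 0], [0, 0, 0], [0, 0, 0]])

```text
t: 22.25
tcp_pos: [440.3, -167.2, 169.2]
ee_rot: [179.8, 0.2, -89.8]
force: [0.7, 0.6, 0.0]
finger_gap: 0.998
```

apply_moves(jaw=[0, 0, 0, 0, 0], translation=[[-4, 0.1, 0], [-8, 0.2, 0], [-12, 0.4, 0], [-16, 0.5, 0], [-20, 0.6, 0]], rotation=[[0, 0, 0], [0, 0, 0], [0, 0, 0], [0, 0, 0], [0, 0, 0]])

```text
t: 22.67
tcp_pos: [433.2, 32.4, 169.6]
ee_rot: [179.8, 0.0, -89.7]
force: [0.5, 0.3, 0.9]
finger_gap: 0.996
```

apply_moves(jaw=[0, 0, 0, 0, 0], translation=[[-4, 0.1, 0], [-8, 0.2, 0], [-12, 0.4, 0], [-16, 0.5, 0], [-20, 0.6, 0]], rotation=[[0, 0, 0], [0, 0, 0], [0, 0, 0], [0, 0, 0], [0, 0, 0]])

```text
t: 23.08
tcp_pos: [426.1, 231.9, 169.5]
ee_rot: [179.8, -0.1, -89.7]
force: [-0.2, -1.1, 0.2]
finger_gap: 1.003
```

apply_moves(jaw=[0, 0, 0, 0, 0], translation=[[-4, 0.1, 0], [-8, 0.2, 0], [-12, 0.4, 0], [-14, 0.5, 0], [-14, 0.5, 0]], rotation=[[0, 0, -1], [0, 0, -2], [0, 0, -3], [0, 0, -4.1], [0, 0, -4.1]])

```text
t: 23.5
tcp_pos: [420.4, 372.8, 169.1]
ee_rot: [179.8, -0.1, -85.3]
force: [-0.1, -0.4, -0.2]
finger_gap: 0.998
```

apply_moves(jaw=[0, 0], translation=[[0, 0, 0], [0, 0, 0]], rotation=[[0, 0, 0], [0, 0, 0]])

```text
t: 23.67
tcp_pos: [421.6, 369.1, 170.1]
ee_rot: [179.8, -0.1, -85.6]
force: [0.4, -0.8, 0.1]
finger_gap: 0.999
```

Run:
```python
from h import *
im=vision.snapshot("wrist")
cv2.imwrite("pics/w18.png",im[:,:,::-1])
go(422.3,371.1,30,-85.6)
```

```text
tcp [422.  368.9 170.6] [ 1.799e+02 -1.000e-01 -8.570e+01] shift cm [-0.24 -0.08 14.06] rot [ 0.1 -0.1 -0.1]
```

View pics/w18.png

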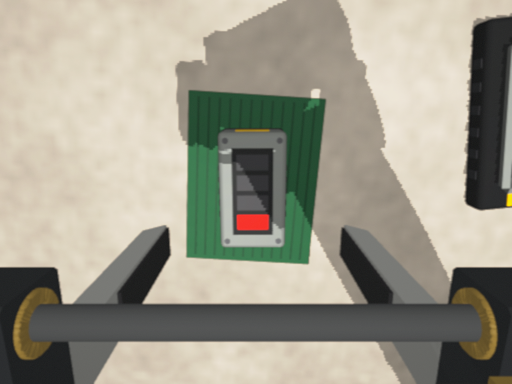

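apply_moves(jaw=[0, 0, 0, 0, 0], translation=[[-0.2, 0, 4], [-0.2, 0, 8], [-0.2, 0, 11], [-0.2, 0, 13], [-0.2, 0, 13.5]], rotation=[[0, 0, 0], [0, 0, 0], [0, 0, 0], [0, 0, 0], [0, 0, 0]])

```text
t: 24.13
tcp_pos: [419.6, 369.1, 32.6]
ee_rot: [179.6, -0.2, -85.7]
force: [-0.7, 0.1, 0.5]
finger_gap: 0.998
```

apply_moves(jaw=[255, 255, 255, 255, 255], translation=[[0, 0, 0], [0, 0, 0], [0, 0, 0], [0, 0, 0], [0, 0, 0]], rotation=[[0, 0, 0], [0, 0, 0], [0, 0, 0], [0, 0, 0], [0, 0, 0]])

```text
t: 24.55
tcp_pos: [423.2, 372.8, 38.5]
ee_rot: [-179.8, 0.1, -85.6]
force: [-0.3, 0.9, -0.7]
finger_gap: 0.68
```

apply_moves(jaw=[255, 255, 255], translation=[[0, 0, 0], [0, 0, 0], [0, 0, 0]], rotation=[[0, 0, 0], [0, 0, 0], [0, 0, 0]])

```text
t: 24.8
tcp_pos: [422.8, 372.2, 37.9]
ee_rot: [-179.9, -0.0, -85.6]
force: [-0.4, -3.5, 5.8]
finger_gap: 0.593
```

apply_moves(jaw=[255, 255, 255, 255, 255], translation=[[0, 0, -1], [0, 0, -3], [0, 0, -6], [0, 0, -8], [0, 0, -9]], rotation=[[0, 0, 0], [0, 0, 0], [0, 0, 0], [0, 0, 0], [0, 0, 0]])

```text
t: 25.22
tcp_pos: [422.9, 373.0, 129.5]
ee_rot: [-179.8, 0.1, -85.6]
force: [0.8, 0.0, -4.6]
finger_gap: 0.592
```

apply_moves(jaw=[255, 255, 255, 255, 255], translation=[[2.5, -0.6, 0], [6, -1.4, 0], [9.6, -2.3, 0], [13.2, -3.1, 0], [16.8, -4, 0]], rotation=[[0, 0, -1], [0, 0, -2], [0, 0, -3], [0, 0, -4], [0, 0, -5.3]])

```text
t: 25.63
tcp_pos: [473.8, 206.3, 125.6]
ee_rot: [179.9, 0.0, -80.2]
force: [1.4, -1.3, -5.0]
finger_gap: 0.593
```

Run:
```python
from h import *
go(505,116.3,125,-80.3)
```

```text
tcp [473.8 206.3 125.6] [179.9   0.  -80.2] shift cm [ 9.4  -1.55  0.06] rot [0.1 0.  0.1]
```

apply_moves(jaw=[255, 255, 255, 255, 255], translation=[[3.5, -0.6, 0], [6.5, -1.1, 0], [8.5, -1.4, 0], [9.1, -1.5, 0], [9.1, -1.5, 0]], rotation=[[0, 0, 0], [0, 0, 0], [0, 0, 0], [0, 0, 0], [0, 0, 0]])

```text
t: 26.05
tcp_pos: [504.5, 119.6, 125.9]
ee_rot: [179.9, 0.0, -80.5]
force: [-0.4, 0.5, -5.0]
finger_gap: 0.592
```

apply_moves(jaw=[255, 255], translation=[[0, 0, 0], [0, 0, 0]], rotation=[[0, 0, 0], [0, 0, 0]])

```text
t: 26.22
tcp_pos: [504.2, 121.8, 126.3]
ee_rot: [179.9, 0.0, -80.2]
force: [0.3, 0.0, -5.1]
finger_gap: 0.596
```

Run:
```python
from h import *
m=vision.camera_model("wrist")
im=vision.snapshot("wrist")
cv2.imwrite("pics/w19.png",im[:,:,::-1])
go(505,116.3,61,-80.3)
```

```text
tcp [504.3 121.8 126.5] [179.9   0.  -80.2] shift cm [0.56 0.02 6.55] rot [0.1 0.  0.1]
```

View pics/w19.png

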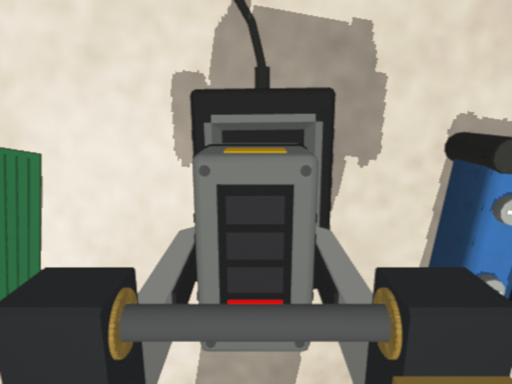

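apply_moves(jaw=[255, 255, 255, 255, 255], translation=[[0.5, 0, 2], [0.5, 0, 3.5], [0.5, 0, 4.5], [0.5, 0, 4.5], [0.5, 0, 4.5]], rotation=[[0, 0, 0], [0, 0, 0], [0, 0, 0], [0, 0, 0], [0, 0, 0]])

```text
t: 26.68
tcp_pos: [505.3, 116.4, 81.5]
ee_rot: [179.9, 0.0, -80.3]
force: [0.2, -0.6, -4.3]
finger_gap: 0.594
```

apply_moves(jaw=[255, 255], translation=[[0, 0, 0.2], [0, 0, 0.2]], rotation=[[0, 0, 0], [0, 0, 0]])

```text
t: 26.85
tcp_pos: [506.6, 116.0, 80.7]
ee_rot: [-179.9, -0.0, -80.3]
force: [0.1, 0.1, -5.1]
finger_gap: 0.597
```

Run:
```python
from h import *
im=vision.snapshot("wrist")
cv2.imwrite("pics/w20.png",im[:,:,::-1])
go(505,116.3,61,-80.3)
```

```text
tcp [506.5 115.9  80.7] [-179.9   -0.   -80.3] shift cm [-0.07  0.14  1.97] rot [-0.1 -0.   0. ]
```

View pics/w20.png

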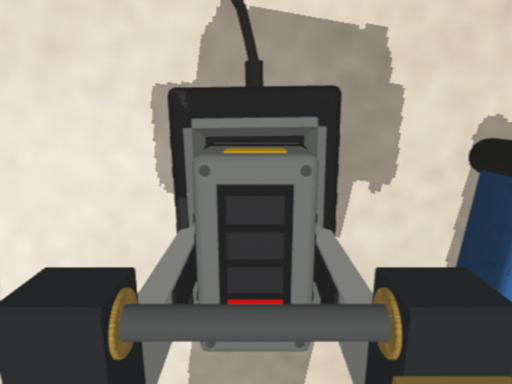

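Aligned (rim 185–326, pack 195–317, same centre). Lower.

apply_moves(jaw=[255, 255, 255, 255, 255], translation=[[0, 0.1, 0.5], [0, 0.1, 1], [0, 0.1, 1.4], [0, 0.1, 1.6], [0, 0.1, 1.6]], rotation=[[0, 0, 0], [0, 0, 0], [0, 0, 0], [0, 0, 0], [0, 0, 0]])

```text
t: 27.32
tcp_pos: [504.2, 115.5, 63.0]
ee_rot: [179.9, 0.0, -80.3]
force: [0.3, 0.3, -4.9]
finger_gap: 0.596
```

apply_moves(jaw=[255, 255, 255, 255], translation=[[0, 0, 0.1], [0, 0, 0.2], [0, 0, 0.2], [0, 0, 0.2]], rotation=[[0, 0, 0], [0, 0, 0], [0, 0, 0], [0, 0, 0]])

```text
t: 27.65
tcp_pos: [505.0, 115.5, 62.0]
ee_rot: [-180.0, -0.0, -80.3]
force: [-0.1, -0.6, -5.2]
finger_gap: 0.596
```

apply_moves(jaw=[255, 255, 255], translation=[[0, 0, 0.1], [0, 0, 0.1], [0, 0, 0.1]], rotation=[[0, 0, 0], [0, 0, 0], [0, 0, 0]])

```text
t: 27.9
tcp_pos: [505.0, 115.5, 61.0]
ee_rot: [-180.0, -0.0, -80.3]
force: [0.1, 0.5, -4.5]
finger_gap: 0.589
```

apply_moves(jaw=[255, 255, 255], translation=[[0, 0, 0.1], [0, 0, 0.1], [0, 0, 0.1]], rotation=[[0, 0, 0], [0, 0, 0], [0, 0, 0]])

```text
t: 28.15
tcp_pos: [505.2, 115.5, 60.9]
ee_rot: [-180.0, -0.0, -80.3]
force: [-5.2, -0.7, 7.1]
finger_gap: 0.591
```

apply_moves(jaw=[0, 0, 0, 0, 0], translation=[[0, 0, 0], [0, 0, 0], [0, 0, 0], [0, 0, 0], [0, 0, 0]], rotation=[[0, 0, 0], [0, 0, 0], [0, 0, 0], [0, 0, 0], [0, 0, 0]])

```text
t: 28.57
tcp_pos: [505.1, 115.5, 60.0]
ee_rot: [-180.0, -0.0, -80.3]
force: [-0.3, 0.1, -0.8]
finger_gap: 0.913
```

apply_moves(jaw=[0, 0, 0, 0, 0], translation=[[0, 0, 0], [0, 0, 0], [0, 0, -2], [0, 0, -6], [0, 0, -10]], rotation=[[0, 0, 0], [0, 0, 0], [0, 0, 0], [0, 0, 0], [0, 0, 0]])

```text
t: 28.98
tcp_pos: [503.3, 115.5, 159.4]
ee_rot: [179.8, 0.0, -80.3]
force: [0.7, -0.1, 0.0]
finger_gap: 1.002
```

apply_moves(jaw=[0, 0, 0, 0, 0], translation=[[3, 2, -4], [6, 4, -8], [9, 6, -12], [11, 8, -13], [11, 8, -13]], rotation=[[0, 0, 0], [0, 0, 0], [0, 0, 0], [0, 0, 0], [0, 0, 0]])

```text
t: 29.4
tcp_pos: [444.5, -8.4, 293.6]
ee_rot: [-179.7, -0.2, -80.4]
force: [-1.1, 0.4, -0.9]
finger_gap: 0.998
```

apply_moves(jaw=[0, 0, 0], translation=[[0, 0, 0], [0, 0, 0], [0, 0, 0]], rotation=[[0, 0, 0], [0, 0, 0], [0, 0, 0]])

```text
t: 29.65
tcp_pos: [444.3, -5.9, 288.9]
ee_rot: [179.9, 0.1, -80.3]
force: [-0.5, -0.4, -0.7]
finger_gap: 1.005
```

Run:
```python
from h import *
import pickle
m=vision.camera_model("wrist"); im=vision.snapshot("wrist"); pickle.dump((m,im),open("w21.pkl","wb"))
cv2.imwrite("pics/w21.png",cv2.resize(im[0:260,:,::-1],None,fx=1.56,fy=1.56,interpolation=cv2.INTER_CUBIC))
t=vision.snapshot("top"); s=vision.snapshot("scene")
cv2.imwrite("pics/t21.png",t[:,:,::-1]);cv2.imwrite("pics/s21.png",s[:,:,::-1])
t0=cv2.imread("pics/t21.png")
cv2.imwrite("pics/s21z.png",cv2.resize(s[100:330,60:420,::-1],None,fx=2.2,fy=2.2,interpolation=cv2.INTER_CUBIC))
```

```text
(no output)
```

View pics/w21.png

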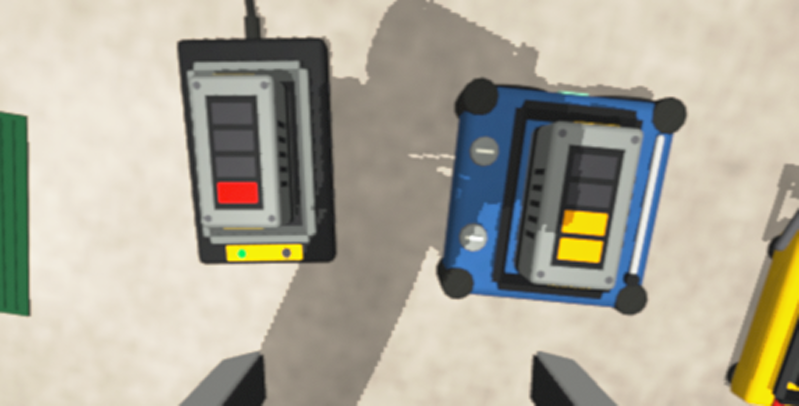

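View pics/t21.png

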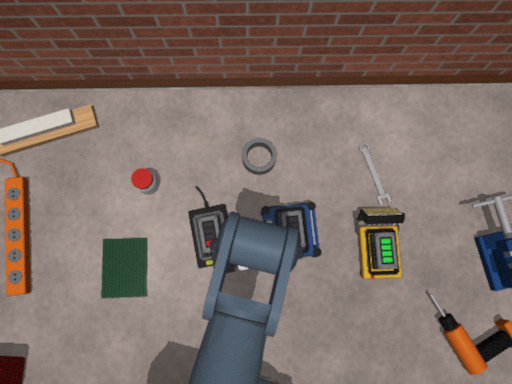

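View pics/s21z.png

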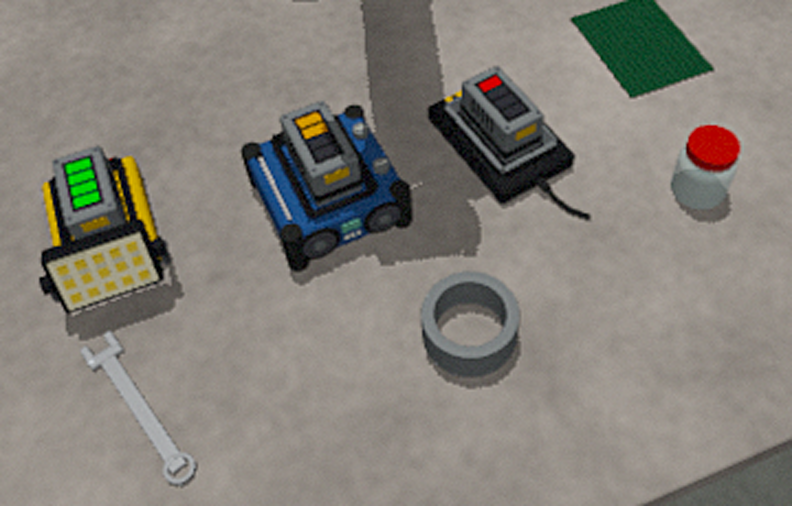

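Run:
```python
import cv2,numpy as np
for n,boxes in (("s",{"full":(165,270,128,308),"half":(165,80,205,118),"rad":(145,185,190,228),"jar":(152,362,202,402),"tape":(220,245,275,300),"span":(248,92,322,152)}),("t",{"light":(232,365,272,400),"jar":(165,130,200,162),"tape":(135,238,178,282),"span":(142,355,206,395)})):
    a=cv2.imread(f"pics/{'scene0' if n=='s' else 'top0'}.png",0);b=cv2.imread(f"pics/{n}21.png",0)
    for k,v in boxes.items():
        r0,c0,r1,c1=(min(v[0],v[2]),min(v[1],v[3]),max(v[0],v[2]),max(v[1],v[3]))
        T=cv2.resize(a[r0:r1,c0:c1],None,fx=4,fy=4,interpolation=3);I=cv2.resize(b[r0-6:r1+6,c0-6:c1+6],None,fx=4,fy=4,interpolation=3)
        _,s,_,l=cv2.minMaxLoc(cv2.matchTemplate(I,T,5)); print(n,k,round(s,3),(l[0]/4-6,l[1]/4-6))
```

```text
s full 0.856 (0.0, 0.0)
s half 0.719 (0.0, 0.0)
s rad 0.696 (0.0, 0.0)
s jar 0.996 (0.0, 0.0)
s tape 0.996 (0.0, 0.0)
s span 0.984 (0.0, 0.0)
t light 0.687 (0.0, 0.0)
t jar 0.997 (0.0, 0.0)
t tape 0.996 (0.0, 0.0)
t span 0.98 (0.0, 0.0)
```

```bash
python3 -c "
from station import job; print(job.job_done())"
```

```text
the job is handed in; nothing more can be done
None
```

The rotation is done and handed in at about 30 s: the full pack is in the work light, the half-full one in the radio and the flat one on the charger.

**Order:** I parked the flat pack on the mat first. Then the half-full pack went to the radio, the full one to the work light, and the flat one from the mat to the charger. With only one pack parked, the full pack could not go in first and the flat one last with the half-full one in between.

**Seating:** Each pack was lowered until the wrist force changed, which happened within 1 mm of the height expected for its bay floor. I never saw more than about 10 N at the wrist, and I let go of each pack only after contact.

**Last checks:** The final pictures show all three packs upright and centred in their bays. In the scene picture they line up with the packs that were there at the start, with no shift. The match scores for the packs were lower (0.69–0.86) because the gauges and shadows differ.

**Bystanders:** The jar, tape roll and spanner show no shift in either the scene or top camera (match 0.98 or better). The gripper is open and clear, at about 290 mm.

**What disagreed:** One early off-axis view put the work light's bay about 4 mm off, and I corrected it from directly above before grasping. The TCP readings also swung a few millimetres after fast moves, so I let the arm settle before lowering.

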